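Snap the texture roller into its spring-clip stand

ROBOT

A 6-joint arm with a two-finger parallel gripper is mounted at the origin on the work surface. World frame = base frame: x ahead of the robot, y to its left, z up, the work surface at z = 0. Lengths are in mm, angles in degrees, forces in N, time in s.
With the tool pointing down it reaches from about 350 to 875 mm from the base axis. Payload 4.2 kg.
Tool frame: the origin (TCP) lies between the finger pads; the fingertips stand 25 mm ahead of it and the grasp point (between the pads) lies 6 mm ahead of it (arm.finger_overhang is the distance from the TCP to the fingertips, in mm); x points along the fingers, y is the direction in which the jaws open and shut, and the axes are right-handed (so a half turn about x gives the same grasp; the last joint's range is limited). The gripper opens to 85 mm and grips with 20 to 120 N. Pads are 22 mm wide; open, the fingers measure 114 mm over their backs; the gripper's body (76 mm by 85 mm) begins 54 mm behind the grasp point. The pads swing forward as they close: fully open they stand 13 mm farther back than shut.
Start: joints at [86.265, 22.042, 0.453, 0, -68.411, -14.817], TCP at [198.825, 592.51, 235.512] pointing down, gripper open.
Joint ranges: [-179.83, 179.83], [-69.29, 118.12], [-61.27, 80.66], [-181.25, 117.63], [-171.15, -9.14], [-177.46, 177.46]. Speed limits (degrees/s): [159.86, 159.86, 180, 180, 180, 180].

INTERFACE

Orientations are given as [roll, pitch, yaw] about the fixed x, y, z axes, in that order (R = Rz(yaw) Ry(pitch) Rx(roll)).
In Python, from rig import arm, vision, order gives the robot as it stands.
- The arm moves only by the tool send_rows, never from a script. Its argument "rows" is a list of rows, each a list of 3 entries, a list of its own where there are three numbers: the shift along the tool's x, y, z in m, then the turn, a rotation vector about the tool's x, y, z in degrees, then the finger opening in m, from 0 to 0.0854. A call has 1 to 12 rows; each row is the pose to reach, as a shift and turn from the pose commanded when the call began, along the tool's axes at that moment; what a row does not reach only later rows make up. A row lasts 1/8 s, in which the tool goes at most 62.5 mm and 10.7 degrees, less where a joint would pass 70% of its speed; a pose out of reach is approached as far as the arm can. A call with a gripper value outside its range is refused whole. The fingers move at their own pace and stop on an object; the grip force is fixed at half the most. Time passes only in rows, so rows that repeat a pose let the fingers close. It gives the time, the measured TCP pose, the force and the opening at its end, in the units of the state.
- arm.sense(): the state, without advancing time (a new reading comes with each control period).
- vision.capture(name): name is "side" or "top" or "wrist"; returns (picture, depth): 384x512x3 uint8, red, green, blue; 384x512 float32, mm along the optical axis (not along the pixel's ray), 0 where there is no reading.
- vision.calibration(name): a dict with "fx", "fy", "cx", "cy" (pixels), "position" and "orientation" of the camera in the world; the wrist camera has in their place "mount" (4x4, takes a point from camera to tool coordinates, whose origin is the TCP and whose axes are the tool frame's). Camera axes: x right, y down, z forward; pixel columns grow to the right and rows downward; lengths in mm; the calibration is good to about 2 mm. A picture is of the moment at which its call begins: read the wrist's pose just before it. calibration takes no time and is no camera call.
- order.close_job(): hands the job in, once; it reports no verdict.
The state is a dict: "time": time; "qpos": joint angles; "qvel": joint speeds; "joint_efforts": joint torques, N m; "position": TCP position; "tcp_rot": TCP orientation; "wrist_force": force on the tool from outside, world axes, zero at the start; "wrist_torque": the same for the moment, N m; "opening": opening from 0.0 (shut) to 1.0 (fully open).
Only numpy, scipy, OpenCV 4.12 (cv2) and the standard library are available. Lean on these libraries where they do the work, as an engineer would, in place of code of your own. Each camera call takes 0.05 s, during which the arm holds its last target. There are 200 camera calls.

TASK

Take the longer of the two texture rollers from its rest on the tray and press it gently down between the two spring clips of the roller stand until it snaps in and lies fully home in both V notches, then let go and move clear. The stand's head may be set at any height on its posts, so feel for it and never force the stand. Leave the shorter roller, the green block and the pink dish where they are.

Things in the scene. Friction and masses are not known exactly. Their poses are not given: they have to be found in the camera images.
- roller_mid (a point): Centre of the LONGER texture roller: 120 mm long, loose, about 0.16 kg, level, its axis is its own y. Wooden barrel 28 mm across and 70 mm long; at each end a 15 mm steel neck 16 mm across, then a 10 mm steel cone, 24 mm wide at its base, tapering at 45 degrees to a 4 mm tip. Grip it across the barrel from above.
- rest_long: Wooden rest of the longer roller, fixed on the tray; origin under its base plate (55 x 101 x 6 mm), 4 mm above the table. The roller starts with its necks in two V notches of the rest, axis 40 mm above this origin, with 20 mm free under the barrel. Either rest may be the nearer one.
- short_mid (a point): Centre of the SHORTER roller, 90 mm long (barrel 40 mm), otherwise the same shape, in its own rest on the tray, axis along its y. Leave it alone.
- cradle: Roller stand, fixed. Origin: centre of the underside of its grey base plate (90 x 170 x 12 mm); the roller goes in along its y, either way round. Two posts carry a head with two upright 90 degree V notches (6 mm wide, 42.5 mm either side of the centre, opening 12 mm to each side) for the necks, open between them to 34 mm below the seated axis. A push above about 20 N forces the stand.
- seat_low (a point): On the stand's base: the centre of a fully seated roller if the head is set lowest (80 mm above the table). The head is clamped for the episode anywhere from here to seat_high and its height is NOT measured: feel for it. Outside each notch a sprung steel clip holds a 6 mm round nose bar (along x) 9 mm above the seated axis, 107 mm apart at rest; clip tops are 25 mm above the seated axis.
- seat_high (a point): The same with the head set highest (125 mm up). A level roller going down meets both noses some 19 mm above its seat with about 6 N; the push grows to 12 to 16 N over the next 6 mm as its cones spread the clips, falls to about zero while the tips pass, and from 8 mm above the seat the clips pull it down, until it stops hard on the notches. Half-way, or one end first, it may stay stuck.
- green_block: Green 35 mm block on the table. Bystander.
- dishes: Pink round dish, 100 mm wide, 22 mm high, on the table far from the robot. Bystander.
Mind the look-alikes: they are no part of the job. Leave any turquoise or yellow look-alike of the part that bears roller_mid alone. Of the things like the cradle, leave any that is yellow; of the rest the larger one is meant.

How it is judged (in metres and radians):
On the way:
1. the longer roller is lifted off its rest (height (world z) of roller_mid above 0.075 m), for 0.2 s.
At the end, for the whole second after the job is handed in: The longer roller is fully home: both necks rest on both faces of both V notches of the stand (so both clips have closed over its end cones), centred within 5 mm, its axis along the stand's within 0.06 rad, at rest (contact force between each of vee_l_a, vee_l_b, vee_r_a, vee_r_b and roller above 0.15 N and horizontal distance between roller_mid and cradle below 0.005 m and z of roller_mid in the frame of cradle between 0.076 and 0.129 m and angle between the y axis of roller_mid and the y axis of cradle, either way round below 0.06 rad and linear speed of roller below 0.02 m/s); the robot touches nothing.
It fails at once if the stand is forced (contact forces on it add up to more than 40 N) (contact force between any of head, cradle and anything else above 40 N).
It fails at once if the shorter roller is moved by more than 20 mm (distance of short_mid from where it was at the start of the episode above 0.02 m).
It fails at once if the green block or the dish is moved by more than 30 mm (distance of any of green_block, dishes from where it was at the start of the episode above 0.03 m).
It also fails if it takes over 48 s, if anything falls off the work surface, if the arm or the gripper's body presses on something with over 40 N, if the wrist force passes 120 N, or if a joint passes its speed limit or range.

## Working session

There is one attempt and no reset: what is moved stays moved. The work goes in short steps, Python scripts to look and compute and a tool call to move; the robot and the scene stay as the last step left them, time stands still between calls to the robot, and variables do not carry over. Pictures are saved under pics/ and viewed, about 8 in all and at most 12, crops included, and the job is handed in when it is done.

Besides the shell and the picture viewer there is one more tool, called after "Request:" in YAML: its name, and indented under it one key for each argument. send_rows: Moves the arm, as the interface text tells. Its arguments: {"type":"object","properties":{"rows":{"type":"array"}},"required":["rows"]}

```bash
mkdir -p pics; ls; cat > h.py <<'E'
import numpy as np, cv2
from scipy.spatial.transform import Rotation as R
from rig import arm, vision, order
def rot(o): return R.from_euler('xyz',o,degrees=True).as_matrix()
def cam(name,s=None):
    c=vision.calibration(name)
    if 'mount' in c:
        s=s or arm.sense(); T=np.eye(4);T[:3,:3]=rot(s['tcp_rot']);T[:3,3]=s['position']
        M=T@np.array(c['mount']); return c,M[:3,:3],M[:3,3]
    return c,rot(c['orientation']),np.array(c['position'])
def cloud(name,d,s=None):
    c,Rm,t=cam(name,s); v,u=np.mgrid[:384,:512]
    P=np.stack([(u-c['cx'])/c['fx']*d,(v-c['cy'])/c['fy']*d,d],-1)
    return P@Rm.T+t
def shot(name,fn):
    s=arm.sense(); p,d=vision.capture(name); cv2.imwrite('pics/'+fn+'.png',p[:,:,::-1]); np.savez('pics/'+fn,p=p,d=d,P=cloud(name,d,s)); return p,d
E
python3 - <<'E'
from h import *
print(arm.sense())
for n in('top','side'):
    print(vision.calibration(n)); shot(n,n+'0')
a=cv2.imread('pics/top0.png');cv2.imwrite('pics/top0b.png',cv2.resize(a,(800,600)))
E
```

```text
pics
{'time': 0.0, 'qpos': array([ 8.62625512e+01,  2.20920106e+01,  3.80738090e-01, -3.00831266e-02,
       -6.84119242e+01, -1.48173155e+01]), 'qvel': array([ 0.08271398, -0.01071571,  0.05078227, -0.01400055,  0.0281769 ,
        0.01989629]), 'joint_efforts': array([ 3.67905059e-04, -3.92288125e+01,  1.88397092e+01,  4.18604717e+00,
       -4.74438944e-03, -2.10595765e-06]), 'position': array([198.66717418, 591.98040492, 234.41213211]), 'tcp_rot': array([  92.03552876,   89.87367007, -106.53033409]), 'wrist_force': array([ 0.10010364, -0.68025805,  0.30961545]), 'wrist_torque': array([-0.00447033,  0.01571244, -0.03528439]), 'opening': 1.000465161258229}
{'fx': 391.55898433701617, 'fy': 391.55898433701617, 'cx': 254.4940789822873, 'cy': 189.11424059083947, 'position': array([ 427.69797234,   21.55521882, 1186.01380601]), 'orientation': array([-175.63930852,   -0.65779267,  -89.08949674])}
{'fx': 403.1555103283237, 'fy': 403.1555103283237, 'cx': 257.6616047076208, 'cy': 186.23412078841736, 'position': array([ 444.161773  ,  829.13407366, 1117.82802603]), 'orientation': array([-1.40924548e+02, -1.72546217e-01, -1.75772617e+02])}
```

View pics/top0b.png

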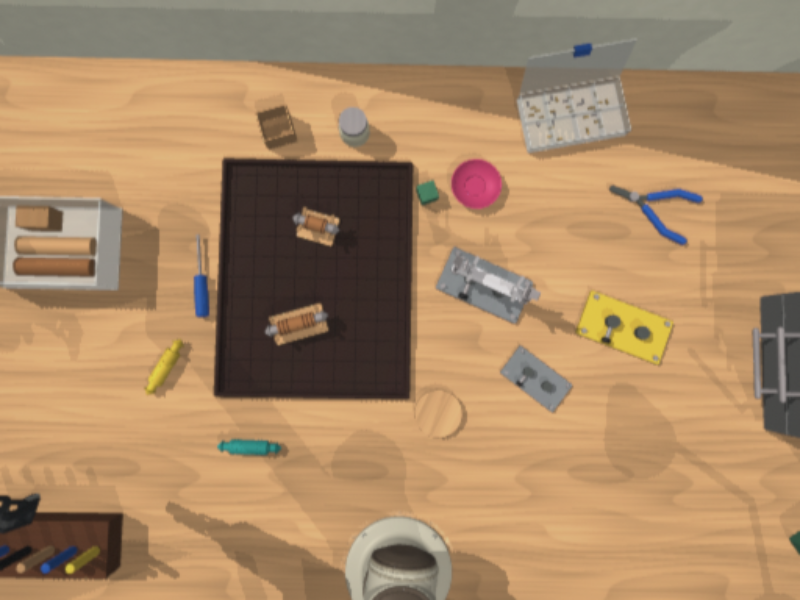

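View pics/side0.png

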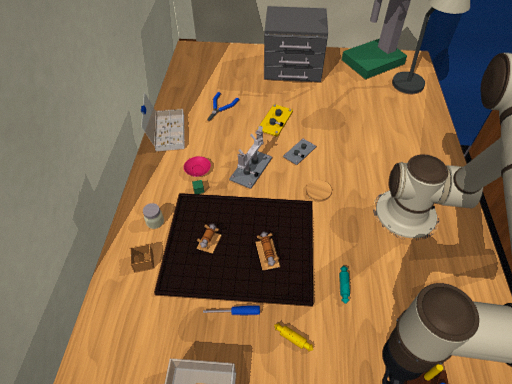

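The top view (800x600 pixels) shows these candidates:
- **Longer roller:** brown rollers in rests at (297,323), longer, and (317,225), shorter. Look-alikes are turquoise at (250,448) and yellow at (165,367). I choose (297,323).
- **Stand:** large grey at (487,285), small grey at (537,378), yellow at (625,327). I choose (487,285).

Next I'll measure both and check the choice in a close crop.

```bash
python3 - <<'E'
from h import *
z=np.load('pics/top0.npz');P=z['P'];p=z['p']
def reg(x0,x1,y0,y1):
    m=np.zeros((384,512),bool);m[int(y0*.64):int(y1*.64),int(x0*.64):int(x1*.64)]=1;return m
def rect(Q,t):
    r=cv2.minAreaRect(Q[:,:2].astype(np.float32));print(t,len(Q),'c',np.round(r[0],1),'size',np.round(r[1],1),'ang',round(r[2],1),'z',np.round(np.percentile(Q[:,2],[5,50,95]),1)); return r
for nm,b in(('long',(255,340,295,350)),('short',(285,350,200,250))):
    m=reg(*b)
    rect(P[m&(P[...,2]>32)],nm+' roller');rect(P[m&(P[...,2]>9)&(P[...,2]<14)],nm+' rest')
    Q=P[m&(P[...,2]>32)];C=Q[:,:2]-Q[:,:2].mean(0);u=np.linalg.svd(C,full_matrices=0)[2][0];print('axis ang',np.degrees(np.arctan2(u[1],u[0])),'mean',Q.mean(0), 'ext',np.ptp(C@u))
m=reg(430,540,240,330)
hsv=cv2.cvtColor(p,cv2.COLOR_RGB2HSV)
rect(P[m&(P[...,2]>6)&(P[...,2]<18)&(hsv[...,1]<70)],'base')
for a in (30,50,70,80,90,100,110,120,130,140,150):
    s=m&(P[...,2]>a)&(P[...,2]<=a+10)
    if s.sum()>3: rect(P[s],'stand z>%d'%a)
c=cv2.imread('pics/top0.png')
A=cv2.resize(c[180:230,160:220],(480,400),interpolation=cv2.INTER_CUBIC)
B=cv2.resize(c[150:215,275:350],None,fx=400/65,fy=400/65,interpolation=cv2.INTER_CUBIC)[:,:320*2]
cv2.imwrite('pics/crop.png',cv2.resize(np.hstack([A,B]),None,fx=.8,fy=.8))
E
```

```text
long roller 382 c [460.6 138. ] size [ 69.6 231.8] ang 0.9 z [43.9 52.4 59.8]
long rest 171 c [466.6 207.9] size [ 95.7 149.7] ang 3.4 z [ 9.1 10.4 12.9]
axis ang 97.31045963645387 mean [459.05901202 194.7975705   69.92469679] ext 228.48005064651585
short roller 285 c [563.8  94. ] size [300.3  70.4] ang 41.2 z [42.  51.2 61.1]
short rest 126 c [644.4 166.1] size [ 77.7 125. ] ang 9.9 z [ 9.  10.5 12.9]
axis ang 38.85954812196909 mean [639.00309616 161.48400345  90.81061562] ext 300.4604297777439
base 1015 c [ 541. -157.] size [169.6  89.7] ang 66.9 z [ 7.9 11.3 15.1]
stand z>30 13 c [ 531.9 -144.7] size [29.2 70. ] ang 3.7 z [30.2 31.5 37. ]
stand z>70 5 c [ 523.8 -166.5] size [97.7  2.2] ang 65.0 z [75.5 78.  79.7]
stand z>80 221 c [ 539.7 -155.6] size [147.2  28.6] ang 67.9 z [83.8 88.1 89.8]
stand z>90 130 c [ 542.  -154.2] size [142.6  23. ] ang 66.2 z [90.2 91.5 95. ]
stand z>100 12 c [ 538.9 -155.3] size [140.1  16.7] ang 66.7 z [100.8 104.1 107.8]
stand z>110 38 c [ 534.9 -167.9] size [115.   27.6] ang 69.6 z [110.5 116.9 119.6]
stand z>120 49 c [ 541.  -155.6] size [139.1  48.6] ang 67.9 z [120.6 125.9 129.7]
stand z>130 90 c [ 540.2 -158.2] size [142.2  44.3] ang 66.1 z [130.5 135.  139.1]
stand z>140 42 c [ 540.4 -157. ] size [157.7  14.7] ang 66.9 z [140.2 144.3 148. ]
```

View pics/crop.png

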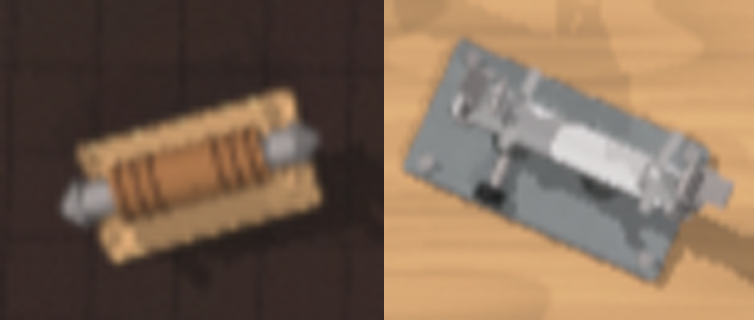

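The crop confirms it. The brown roller with two steel ends lies in the rest, at left. The large grey stand has a head with two clips, and its base measures 170x90 as described. Next is a robust fit of the roller and the moves.

```bash
python3 - <<'E'
from h import *
z=np.load('pics/top0.npz');P=z['P'];p=z['p']
for nm,(x0,x1,y0,y1) in(('long',(160,220,182,230)),('short',(182,222,128,162))):
    m=np.zeros((384,512),bool);m[y0:y1,x0:x1]=1
    s=(m&(P[...,2]>36)&(P[...,2]<66)).astype(np.uint8)
    n,l,st,_=cv2.connectedComponentsWithStats(s);k=1+np.argmax(st[1:,4]);Q=P[l==k]
    r=cv2.minAreaRect(Q[:,:2].astype(np.float32));print(nm,r,np.percentile(Q[:,2],[5,50,95]))
    # barrel by colour
    q=(m&(P[...,2]>9)&(P[...,2]<14)); print('rest',cv2.minAreaRect(P[q][:,:2].astype(np.float32)))
s=arm.sense();print(rot(s['tcp_rot']).round(3))
print(vision.calibration('wrist'))
E
```

```text
long ((459.7696228027344, 197.7774200439453), (47.117393493652344, 117.65677642822266), 16.63634490966797) [43.76616782 52.3719767  59.12092868]
rest ((466.2973327636719, 204.51954650878906), (131.61349487304688, 174.89540100097656), 2.9330971240997314)
short ((648.1194458007812, 168.27793884277344), (90.10285949707031, 46.63382339477539), 75.55601501464844) [42.32336069 51.00816008 58.82155005]
rest ((650.3367309570312, 175.20651245117188), (116.56977844238281, 58.13391876220703), 72.98133087158203)
[[-0.001 -0.318 -0.948]
 [-0.002 -0.948  0.318]
 [-1.     0.002 -0.   ]]
{'fx': 320.6825159060086, 'fy': 320.6825159060086, 'cx': 254.59012099035206, 'cy': 180.3921416411805, 'mount': array([[-1.29270421e-03, -2.90996740e-01,  9.56723171e-01,
        -1.38697509e+02],
       [ 9.99998978e-01, -9.59734224e-04,  1.05926498e-03,
        -4.58847999e-01],
       [ 6.09957313e-04,  9.56723563e-01,  2.90997684e-01,
        -7.32431564e+01],
       [ 0.00000000e+00,  0.00000000e+00,  0.00000000e+00,
         1.00000000e+00]])}
```

Request:
send_rows:
  rows:
    - [[0.005,0.03,-0.038],[5,0,0],0.085]
    - [[0.015,0.07,-0.09],[13,0,0],0.085]
    - [[0.025,0.11,-0.142],[21,0,0],0.085]
    - [[0.033,0.15,-0.194],[29,0,0],0.085]
    - [[0.04,0.19,-0.246],[37,0,0],0.085]
    - [[0.047,0.23,-0.298],[44,0,0],0.085]
    - [[0.052,0.265,-0.342],[51,0,0],0.085]
    - [[0.0555,0.285,-0.366],[54,0,0],0.085]
    - [[0.0555,0.291,-0.373],[54.9,0,0],0.085]
    - [[0.0555,0.291,-0.373],[54.9,0,0],0.085]

```text
time: 1.35
position: [459.9, 197.6, 179.8]
tcp_rot: [92.8, 90.0, -160.7]
wrist_force: [0.2, 0.4, 0.7]
opening: 0.995
```

```bash
python3 - <<'E'
from h import *
s=arm.sense();print(s['time'],s['position'],rot(s['tcp_rot']).round(3),s['qpos'].round(1))
p,d=shot('wrist','w1')
P=np.load('pics/w1.npz')['P']
Q=(P[...,2]>36)&(P[...,2]<66)&(abs(P[...,0]-460)<75)&(abs(P[...,1]-198)<75)
n,l,st,_=cv2.connectedComponentsWithStats(Q.astype(np.uint8));k=1+np.argmax(st[1:,4]);q=P[l==k];print(len(q),st[k])
print(cv2.minAreaRect(q[:,:2].astype(np.float32)),np.percentile(q[:,2],[5,50,95,99]))
t=q[q[:,2]>55.5];print('top strip',cv2.minAreaRect(t[:,:2].astype(np.float32)),t.mean(0))
b=(P[...,2]>7)&(P[...,2]<14)&(abs(P[...,0]-460)<75)&(abs(P[...,1]-198)<75)
b&=p[...,0]>90
n,l,st,_=cv2.connectedComponentsWithStats(b.astype(np.uint8));print('plate',cv2.minAreaRect(P[b][:,:2].astype(np.float32)))
E
```

```text
1.35 [459.90660005 197.64911548 179.83735881] [[-0.    -0.959 -0.284]
 [-0.    -0.284  0.959]
 [-1.     0.    -0.   ]] [ 41.9  12.9 -21.4  -0.  -55.7 -25.4]
4052 [ 226  102   58  132 4052]
((459.2241516113281, 198.6562957763672), (47.61349105834961, 119.23054504394531), 16.1571102142334) [44.45077902 53.09666889 58.32663739 59.12602379]
top strip ((458.86920166015625, 198.55615234375), (19.74424171447754, 101.48931121826172), 17.524520874023438) [459.53596267 197.20391831  57.29337054]
plate ((459.09613037109375, 198.72718811035156), (55.03567123413086, 101.02542114257812), 16.58353614807129)
```

View pics/w1.png

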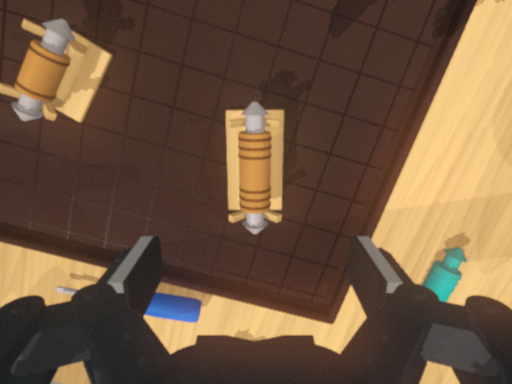

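The wrist view shows the longer roller at (255,165) between the jaws, with the shorter one at (42,75). The plate fit of 55x101 matches the rest. Going down and gripping.

Request:
send_rows:
  rows:
    - [[0.015,0,0.001],[0,0,0],0.07]
    - [[0.045,0,0.001],[0,0,0],0.07]
    - [[0.08,0,0.001],[0,0,0],0.07]
    - [[0.11,0,0.001],[0,0,0],0.07]
    - [[0.125,0,0.001],[0,0,0],0.07]
    - [[0.13,0,0.001],[0,0,0],0.07]
    - [[0.13,0,0.001],[0,0,0],0.06]
    - [[0.13,0,0.001],[0,0,0],0.02]
    - [[0.13,0,0.001],[0,0,0],0.02]
    - [[0.13,0,0.001],[0,0,0],0.02]
    - [[0.13,0,0.001],[0,0,0],0.02]
    - [[0.13,0,0.001],[0,0,0],0.02]

```text
time: 2.9
position: [459.6, 199.2, 51.0]
tcp_rot: [-59.7, 89.9, 46.9]
wrist_force: [-3.3, 0.2, 5.5]
opening: 0.273
```

Request:
send_rows:
  rows:
    - [[0,0,0],[0,0,0],0.0]
    - [[0,0,0],[0,0,0],0.0]
    - [[0,0,0],[0,0,0],0.0]

```text
time: 3.28
position: [459.7, 199.2, 51.0]
tcp_rot: [-59.9, 89.9, 46.7]
wrist_force: [-3.2, 1.1, 5.5]
opening: 0.27
```

Request:
send_rows:
  rows:
    - [[-0.005,0,0],[0,0,0],0.0]
    - [[-0.02,0,0],[0,0,0],0.0]
    - [[-0.05,0,0],[0,0,0],0.0]
    - [[-0.09,0,0],[0,0,0],0.0]
    - [[-0.13,0,0],[0,0,0],0.0]
    - [[-0.165,0,0],[0,0,0],0.0]
    - [[-0.185,0,0],[0,0,0],0.0]
    - [[-0.19,0,0],[0,0,0],0.0]
    - [[-0.19,0,0],[0,0,0],0.0]

```text
time: 4.4
position: [459.1, 198.6, 239.3]
tcp_rot: [88.6, 89.9, -164.8]
wrist_force: [-0.4, 0.1, -2.2]
opening: 0.272
```

```bash
python3 - <<'E'
from h import *
s=arm.sense();print(s['time'],s['position'],rot(s['tcp_rot']).round(4),s['qpos'].round(1),s['wrist_force'],s['opening'])
p,d=shot('wrist','w2')
E
```

```text
4.4 [459.09033615 198.59253599 239.32321766] [[-1.100e-03 -9.587e-01 -2.844e-01]
 [-3.000e-04 -2.844e-01  9.587e-01]
 [-1.000e+00  1.200e-03  0.000e+00]] [ 42.    9.7 -16.3  -0.  -64.1 -25.5] [-0.41512613  0.05795866 -2.20021563] 0.27157959995436676
```

View pics/w2.png

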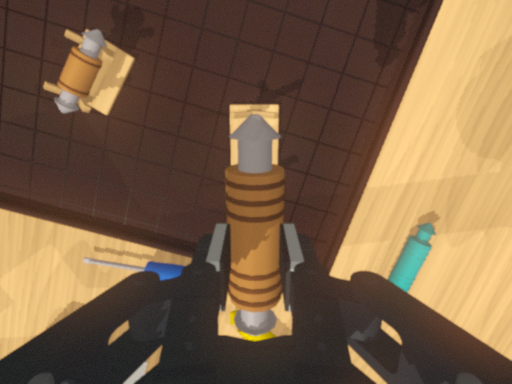

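The roller is held at (255,235) in the wrist view. Now I'll check its level and offset in the tool frame.

```bash
cat > held.py <<'E'
from h import *
def held(fn,s):
    P=np.load('pics/'+fn+'.npz')['P'];T=(P-s['position'])@rot(s['tcp_rot'])
    m=(abs(T[...,1])<13)&(T[...,0]>-20)&(T[...,0]<40)&(abs(T[...,2])<75)
    q=T[m];print('n',len(q),'z range',np.percentile(q[:,2],[.5,99.5]).round(1))
    rows=[]
    for z0 in range(-64,66,4):
        b=q[abs(q[:,2]-z0)<2]
        if len(b)>8:
            xm=np.percentile(b[:,0],4); e=np.percentile(b[:,1],[2,98]);rows.append((z0,round(xm,1),round(e.mean(),1),len(b)))
    print(*rows,sep='\n'); return q
E
python3 - <<'E'
from held import *
held('w2',arm.sense())
E
```

```text
n 10458 z range [-58.6  50.5]
(-60, np.float64(2.6), np.float64(0.4), 78)
(-56, np.float64(-1.3), np.float64(0.4), 298)
(-52, np.float64(-4.7), np.float64(0.3), 488)
(-48, np.float64(-2.1), np.float64(0.4), 260)
(-44, np.float64(-2.1), np.float64(0.4), 299)
(-40, np.float64(-2.0), np.float64(0.4), 297)
(-36, np.float64(-6.8), np.float64(0.2), 667)
(-32, np.float64(-8.1), np.float64(0.2), 528)
(-28, np.float64(-7.8), np.float64(0.1), 452)
(-24, np.float64(-8.0), np.float64(-0.1), 493)
(-20, np.float64(-7.8), np.float64(0.2), 427)
(-16, np.float64(-8.0), np.float64(0.0), 472)
(-12, np.float64(-15.8), np.float64(0.0), 481)
(-8, np.float64(-16.6), np.float64(-0.0), 497)
(-4, np.float64(-16.5), np.float64(0.4), 446)
(0, np.float64(-18.1), np.float64(0.4), 429)
(4, np.float64(-15.0), np.float64(0.4), 422)
(8, np.float64(-11.9), np.float64(0.4), 403)
(12, np.float64(-10.9), np.float64(0.4), 416)
(16, np.float64(-8.0), np.float64(0.3), 313)
(20, np.float64(-7.8), np.float64(0.4), 399)
(24, np.float64(-8.0), np.float64(0.1), 297)
(28, np.float64(-8.0), np.float64(-0.0), 411)
(32, np.float64(-7.7), np.float64(0.1), 272)
(36, np.float64(-7.0), np.float64(1.6), 34)
(40, np.float64(-2.2), np.float64(0.6), 107)
(44, np.float64(-1.9), np.float64(0.6), 191)
(48, np.float64(-3.9), np.float64(0.5), 402)
(52, np.float64(-3.8), np.float64(0.5), 174)
```

Level, centred, with the axis 6 mm ahead of the TCP as expected. Moving above the stand.

Request:
send_rows:
  rows:
    - [[0,0.001,-0.012],[1.5,0,0],0.0]
    - [[0,0.003,-0.045],[5,0,0],0.0]
    - [[0,0.006,-0.09],[10,0,0],0.0]
    - [[0,0.009,-0.14],[15,0,0],0.0]
    - [[0,0.012,-0.19],[20.5,0,0],0.0]
    - [[0,0.015,-0.24],[26,0,0],0.0]
    - [[0,0.018,-0.285],[31,0,0],0.0]
    - [[0,0.021,-0.325],[35.5,0,0],0.0]
    - [[0,0.0225,-0.35],[38,0,0],0.0]
    - [[0,0.023,-0.362],[39.4,0,0],0.0]
    - [[0,0.023,-0.364],[39.6,0,0],0.0]
    - [[0,0.023,-0.364],[39.6,0,0],0.0]

```text
time: 5.95
position: [541.0, -156.0, 239.8]
tcp_rot: [87.3, 90.0, 154.3]
wrist_force: [0.2, -0.2, -2.1]
opening: 0.271
```

```bash
python3 - <<'E'
from held import *
s=arm.sense();print(s['time'],s['position'],rot(s['tcp_rot']).round(4),s['qpos'].round(1),s['wrist_force'],s['opening'])
p,d=shot('wrist','w3'); P=np.load('pics/w3.npz')['P']
m=(abs(P[...,0]-541)<110)&(abs(P[...,1]+157)<110)
hsv=cv2.cvtColor(p,cv2.COLOR_RGB2HSV)
b=m&(P[...,2]>7)&(P[...,2]<16)&(hsv[...,1]<70)
b=cv2.morphologyEx(b.astype(np.uint8),cv2.MORPH_OPEN,np.ones((3,3)))>0
print('base',b.sum(),cv2.minAreaRect(P[b][:,:2].astype(np.float32)))
y=np.array([np.cos(np.radians(66.9)),np.sin(np.radians(66.9))]);x=np.array([y[1],-y[0]])
L=np.stack([(P[...,:2]-[541,-157])@x,(P[...,:2]-[541,-157])@y,P[...,2]],-1)
for a in range(70,165,10):
    q=L[m&(P[...,2]>a)&(P[...,2]<=a+10)]
    if len(q)>20: print(a,len(q),'x',np.percentile(q[:,0],[2,50,98]).round(1),'y',np.percentile(q[:,1],[2,25,50,75,98]).round(1))
E
```

```text
5.95 [ 540.97417592 -156.0321894   239.81585419] [[-5.000e-04 -9.204e-01  3.909e-01]
 [ 2.000e-04  3.909e-01  9.204e-01]
 [-1.000e+00  5.000e-04  0.000e+00]] [  0.4  15.9  -8.   -0.  -66.2 -23.4] [ 0.17732143 -0.17843238 -2.07068641] 0.2709257144182854
base 4375 ((540.216064453125, -158.12551879882812), (166.71707153320312, 88.92144775390625), 66.75659942626953)
80 170 x [-14.9  -0.8  14.1] y [-73.6 -65.6 -60.6 -50.3 -44.3]
90 238 x [-12.    0.1  10.7] y [-74.2 -61.5 -58.2 -48.7 -45.2]
120 200 x [-24.    9.4  23.1] y [-46.2 -45.3 -44.  -42.2  38.9]
130 561 x [-21.6  -0.2  21.1] y [-70.4 -65.5 -58.3 -54.7 -40.8]
140 404 x [-8.5 -0.9  6.9] y [-79.7 -77.1 -74.5 -71.1 -68.4]
```

View pics/w3.png

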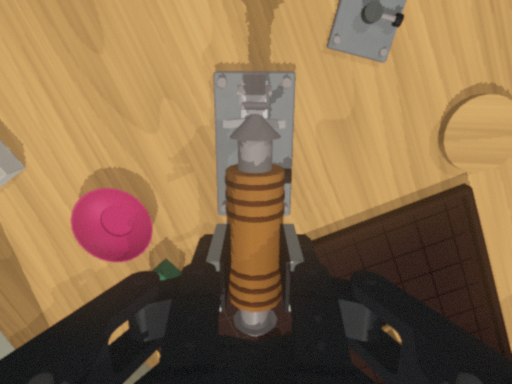

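The roller is over the stand, with both ends in line with the notches. The stand fits within about 1 mm, and the bystanders are untouched. The head looks high, with the seat axis around z = 120, so I'll descend to first contact and feel.

Request:
send_rows:
  rows:
    - [[0.008,0,0],[0,0,0],0.0]
    - [[0.025,0,0],[0,0,0],0.0]
    - [[0.045,0,0],[0,0,0],0.0]
    - [[0.062,0,0],[0,0,0],0.0]
    - [[0.073,0,0],[0,0,0],0.0]
    - [[0.077,0,0],[0,0,0],0.0]
    - [[0.078,0,0],[0,0,0],0.0]
    - [[0.078,0,0],[0,0,0],0.0]

```text
time: 7.0
position: [541.6, -156.6, 162.6]
tcp_rot: [-74.1, 89.9, -7.2]
wrist_force: [0.3, -0.6, -2.3]
opening: 0.273
```

Request:
send_rows:
  rows:
    - [[0.002,0,0],[0,0,0],0.0]
    - [[0.004,0,0],[0,0,0],0.0]
    - [[0.006,0,0],[0,0,0],0.0]
    - [[0.008,0,0],[0,0,0],0.0]
    - [[0.008,0,0],[0,0,0],0.0]

```text
time: 7.62
position: [541.1, -156.6, 153.8]
tcp_rot: [109.8, 90.0, 176.7]
wrist_force: [0.4, 0.5, -0.5]
opening: 0.275
```

Request:
send_rows:
  rows:
    - [[0.001,0,0],[0,0,0],0.0]
    - [[0.002,0,0],[0,0,0],0.0]
    - [[0.003,0,0],[0,0,0],0.0]
    - [[0.004,0,0],[0,0,0],0.0]
    - [[0.004,0,0],[0,0,0],0.0]

```text
time: 8.25
position: [541.2, -156.6, 150.0]
tcp_rot: [166.7, 90.0, -126.4]
wrist_force: [0.3, 0.2, -1.8]
opening: 0.273
```

Request:
send_rows:
  rows:
    - [[0.001,0,0],[0,0,0],0.0]
    - [[0.002,0,0],[0,0,0],0.0]
    - [[0.003,0,0],[0,0,0],0.0]
    - [[0.003,0,0],[0,0,0],0.0]

```text
time: 8.75
position: [542.4, -156.9, 148.9]
tcp_rot: [-86.0, 89.8, -19.0]
wrist_force: [-0.3, -0.5, 6.7]
opening: 0.274
```

Request:
send_rows:
  rows:
    - [[0.001,0,0],[0,0,0],0.0]
    - [[0.002,0,0],[0,0,0],0.0]
    - [[0.002,0,0],[0,0,0],0.0]

```text
time: 9.12
position: [543.5, -157.2, 148.1]
tcp_rot: [-84.3, 89.6, -17.3]
wrist_force: [-0.4, 0.1, 8.9]
opening: 0.277
```

Request:
send_rows:
  rows:
    - [[0.001,0,0],[0,0,0],0.0]
    - [[0.002,0,0],[0,0,0],0.0]
    - [[0.002,0,0],[0,0,0],0.0]

```text
time: 9.5
position: [544.5, -157.4, 147.2]
tcp_rot: [-83.8, 89.5, -16.7]
wrist_force: [-0.8, -0.8, 12.9]
opening: 0.274
```

Contact came at TCP z of about 149.5, so the seat is near z = 124. The arm yields about 3 mm in x under load, so I'll correct that sideways before pushing on.

Request:
send_rows:
  rows:
    - [[0,0.001,-0.0005],[0,0,0],0.0]
    - [[0,0.002,-0.001],[0,0,0],0.0]
    - [[0,0.003,-0.001],[0,0,0],0.0]
    - [[0,0.003,-0.001],[0,0,0],0.0]

```text
time: 10.0
position: [542.3, -157.1, 147.1]
tcp_rot: [-80.1, 89.3, -13.0]
wrist_force: [2.4, -0.7, 11.0]
opening: 0.269
```

```bash
python3 - <<'E'
from held import *
s=arm.sense();print(s['position'],rot(s['tcp_rot']).round(4),s['wrist_force'],s['wrist_torque'],s['opening'])
p,d=shot('wrist','w4');P=np.load('pics/w4.npz')['P'];q=held('w4',s)
E
```

```text
[ 542.32098633 -157.06699109  147.14024826] [[ 0.0112 -0.9208  0.3898]
 [-0.0026  0.3898  0.9209]
 [-0.9999 -0.0114  0.002 ]] [ 2.4121625  -0.73156884 10.96344993] [-0.16391828 -0.43353742 -0.01458082] 0.26925639433417115
n 12238 z range [-74.4  66.3]
(-64, np.float64(10.7), np.float64(2.2), 119)
(-60, np.float64(3.0), np.float64(2.2), 458)
(-56, np.float64(-1.6), np.float64(2.0), 380)
(-52, np.float64(-4.3), np.float64(0.9), 427)
(-48, np.float64(-1.6), np.float64(-1.6), 341)
(-44, np.float64(-1.6), np.float64(0.1), 421)
(-40, np.float64(-1.5), np.float64(-0.1), 348)
(-36, np.float64(-6.7), np.float64(0.4), 704)
(-32, np.float64(-7.7), np.float64(0.0), 521)
(-28, np.float64(-7.3), np.float64(0.3), 442)
(-24, np.float64(-7.6), np.float64(-0.1), 487)
(-20, np.float64(-7.3), np.float64(0.2), 427)
(-16, np.float64(-7.8), np.float64(0.1), 451)
(-12, np.float64(-17.6), np.float64(0.0), 546)
(-8, np.float64(-14.7), np.float64(1.0), 455)
(-4, np.float64(-17.4), np.float64(1.0), 437)
(0, np.float64(-14.8), np.float64(1.0), 442)
(4, np.float64(-14.4), np.float64(1.0), 429)
(8, np.float64(-15.0), np.float64(1.0), 402)
(12, np.float64(-8.1), np.float64(1.0), 415)
(16, np.float64(-7.6), np.float64(0.7), 308)
(20, np.float64(-7.7), np.float64(0.6), 388)
(24, np.float64(-7.4), np.float64(0.7), 297)
(28, np.float64(-7.7), np.float64(-0.0), 389)
(32, np.float64(-7.2), np.float64(0.6), 245)
(36, np.float64(-6.3), np.float64(4.2), 10)
(40, np.float64(-1.7), np.float64(1.2), 139)
(44, np.float64(-1.5), np.float64(1.1), 187)
(48, np.float64(-3.6), np.float64(1.1), 516)
(52, np.float64(-3.1), np.float64(1.4), 27)
(60, np.float64(9.0), np.float64(1.5), 18)
(64, np.float64(9.5), np.float64(1.5), 112)
```

View pics/w4.png

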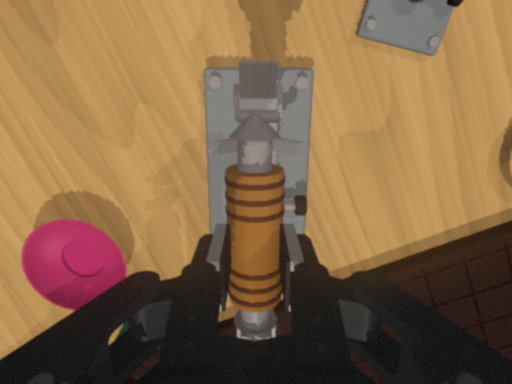

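The roller is centred over the stand, with both cones on the nose bars: far cone at (256,125), far clip at (258,85). I'll press on gently.

Request:
send_rows:
  rows:
    - [[0.001,0.0005,0],[0,0,0],0.0]
    - [[0.002,0.001,0],[0,0,0],0.0]
    - [[0.002,0.001,0],[0,0,0],0.0]

```text
time: 10.42
position: [542.2, -156.9, 146.7]
tcp_rot: [-81.9, 89.2, -14.8]
wrist_force: [0.0, -0.1, 16.0]
opening: 0.271
```

Request:
send_rows:
  rows:
    - [[0.001,0.0005,0],[0,0,0],0.0]
    - [[0.002,0.001,0],[0,0,0],0.0]
    - [[0.002,0.001,0],[0,0,0],0.0]

```text
time: 10.8
position: [542.2, -156.8, 145.9]
tcp_rot: [-82.3, 89.1, -15.1]
wrist_force: [0.1, 0.0, 20.0]
opening: 0.275
```

The force is 20 N, higher than the spec says for this depth, so I'm pausing to check the nose heights and axial centring from the existing pictures.

```bash
python3 - <<'E'
from h import *
y=np.array([np.cos(np.radians(66.8)),np.sin(np.radians(66.8))]);x=np.array([y[1],-y[0]])
for fn in('w3','w4','top0'):
    P=np.load('pics/'+fn+'.npz')['P']
    L=np.stack([(P[...,:2]-[541,-157])@x,(P[...,:2]-[541,-157])@y,P[...,2]],-1)
    for nm,c in(('bars |x|10-20',(abs(L[...,0])>9)&(abs(L[...,0])<24)),('mid |x|<7',abs(L[...,0])<7)):
        for sg in(-1,1):
            out=[]
            for yy in range(36,86,3):
                q=L[c&(abs(L[...,1]*sg-yy)<1.5)&(L[...,2]>70)&(L[...,2]<160)]
                if len(q)>2: out.append((yy,float(np.percentile(q[:,2],90).round(0)),len(q)))
            print(fn,nm,sg,out)
E
```

```text
w3 bars |x|10-20 -1 [(39, 133.0, 14), (42, 132.0, 125), (45, 132.0, 191), (48, 91.0, 21), (51, 92.0, 11), (54, 136.0, 4), (57, 136.0, 23), (60, 136.0, 31), (63, 136.0, 41), (66, 136.0, 37), (69, 136.0, 39), (72, 135.0, 29), (75, 91.0, 13)]
w3 bars |x|10-20 1 [(39, 129.0, 5)]
w3 mid |x|<7 -1 [(45, 116.0, 17), (48, 91.0, 44), (51, 91.0, 28), (54, 136.0, 38), (57, 137.0, 92), (60, 135.0, 97), (63, 91.0, 36), (66, 139.0, 57), (69, 142.0, 95), (72, 145.0, 78), (75, 147.0, 102), (78, 149.0, 84), (81, 148.0, 20)]
w3 mid |x|<7 1 []
w4 bars |x|10-20 -1 [(36, 149.0, 173), (39, 132.0, 50), (42, 132.0, 360), (45, 132.0, 418), (48, 91.0, 29), (51, 146.0, 72), (54, 145.0, 6), (57, 136.0, 25), (60, 137.0, 104), (63, 136.0, 109), (66, 136.0, 68), (69, 136.0, 68), (72, 136.0, 62), (75, 90.0, 10)]
w4 bars |x|10-20 1 [(42, 130.0, 7), (45, 129.0, 9), (48, 145.0, 39), (51, 144.0, 93), (60, 136.0, 8), (63, 136.0, 25), (66, 136.0, 32)]
w4 mid |x|<7 -1 [(36, 153.0, 328), (39, 148.0, 199), (42, 148.0, 202), (45, 148.0, 212), (48, 148.0, 213), (51, 151.0, 199), (54, 149.0, 257), (57, 146.0, 244), (60, 142.0, 
[... 405 characters left out ...]
 (60, 136.0, 5), (63, 136.0, 6), (66, 130.0, 7), (69, 136.0, 9)]
top0 bars |x|10-20 1 [(39, 133.0, 6), (42, 133.0, 11), (45, 130.0, 12), (48, 89.0, 3), (57, 135.0, 4), (60, 123.0, 4), (63, 136.0, 5), (66, 134.0, 8), (69, 137.0, 5), (72, 114.0, 4)]
top0 mid |x|<7 -1 [(36, 93.0, 6), (39, 113.0, 13), (42, 120.0, 5), (45, 118.0, 4), (51, 93.0, 4), (54, 133.0, 8), (57, 137.0, 12), (60, 112.0, 6), (66, 137.0, 17), (69, 142.0, 9), (72, 146.0, 6), (75, 149.0, 7), (78, 148.0, 5)]
top0 mid |x|<7 1 [(36, 91.0, 4), (39, 116.0, 3), (42, 116.0, 4), (45, 116.0, 10), (48, 91.0, 4), (54, 136.0, 6), (57, 135.0, 7), (60, 134.0, 8), (66, 140.0, 6), (69, 144.0, 4), (72, 144.0, 9), (75, 147.0, 8), (78, 150.0, 5)]
```

```bash
python3 - <<'E'
from h import *
s=arm.sense();print(s['position'],rot(s['tcp_rot']).round(4),s['wrist_force'],s['wrist_torque'],s['joint_efforts'],s['qvel'])
shot('side','s1'); P=np.load('pics/s1.npz')['P']
v,u=np.where((abs(P[...,0]-541)<120)&(abs(P[...,1]+157)<120)&(P[...,2]>5)&(P[...,2]<200)); print(u.min(),u.max(),v.min(),v.max())
a=cv2.imread('pics/s1.png')[110:195,215:300];cv2.imwrite('pics/s1c.png',cv2.resize(a,(600,600),interpolation=cv2.INTER_CUBIC))
E
```

```text
[ 542.1947681  -156.78897231  145.87944079] [[ 0.0159 -0.9213  0.3884]
 [-0.0043  0.3884  0.9215]
 [-0.9999 -0.0163  0.0022]] [1.41745772e-01 1.17031901e-02 2.00089022e+01] [-0.19160143 -0.16178758 -0.01039585] [  0.25907943 -24.67427552   9.48395401   0.92522029  -0.13010932
  -0.02683895] [-0.0579654   0.06911475 -0.04728823 -0.18354255  0.09318178 -0.01921317]
217 283 126 193
```

View pics/s1c.png

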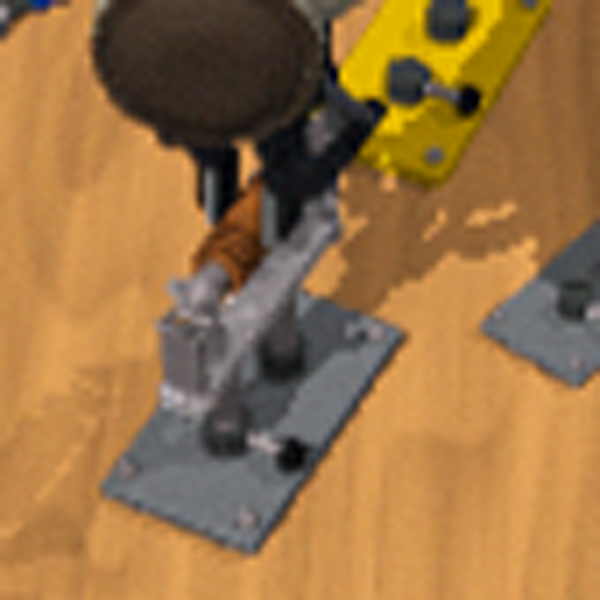

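The side crop shows the roller between the two clips, with nothing else touching. The picture fits put the seat at z of about 124, and torques show the load is nearly symmetric. I'll hold to see whether the force settles.

Request:
send_rows:
  rows:
    - [[0,0,0],[0,0,0],0.0]
    - [[0,0,0],[0,0,0],0.0]
    - [[0,0,0],[0,0,0],0.0]
    - [[0,0,0],[0,0,0],0.0]

```text
time: 11.35
position: [542.2, -156.8, 145.8]
tcp_rot: [-82.3, 89.1, -15.1]
wrist_force: [1.2, -0.4, 18.6]
opening: 0.275
```

```bash
python3 - <<'E'
from held import *
s=arm.sense();print(s['position'],s['wrist_force'],s['wrist_torque'])
shot('wrist','w5');held('w5',s)
E
```

```text
[ 542.19400266 -156.80574496  145.80394155] [ 1.18472067 -0.44403897 18.5804687 ] [-0.19413632 -0.12387313  0.0749212 ]
n 12286 z range [-74.4  67.3]
(-64, np.float64(8.7), np.float64(1.9), 242)
(-60, np.float64(3.0), np.float64(1.9), 450)
(-56, np.float64(-1.6), np.float64(1.3), 340)
(-52, np.float64(-4.4), np.float64(1.0), 427)
(-48, np.float64(-1.6), np.float64(-0.6), 349)
(-44, np.float64(-1.6), np.float64(0.1), 435)
(-40, np.float64(-1.7), np.float64(0.3), 337)
(-36, np.float64(-6.8), np.float64(0.4), 707)
(-32, np.float64(-7.9), np.float64(0.1), 523)
(-28, np.float64(-7.4), np.float64(0.4), 439)
(-24, np.float64(-7.9), np.float64(-0.1), 485)
(-20, np.float64(-7.4), np.float64(0.2), 428)
(-16, np.float64(-7.9), np.float64(-0.0), 444)
(-12, np.float64(-17.1), np.float64(0.1), 566)
(-8, np.float64(-15.8), np.float64(1.0), 446)
(-4, np.float64(-15.0), np.float64(1.0), 446)
(0, np.float64(-14.6), np.float64(1.0), 439)
(4, np.float64(-14.6), np.float64(1.0), 419)
(8, np.float64(-15.1), np.float64(1.0), 410)
(12, np.float64(-8.1), np.float64(0.9), 402)
(16, np.float64(-7.4), np.float64(0.7), 310)
(20, np.float64(-7.7), np.float64(0.4), 397)
(24, np.float64(-7.5), np.float64(0.4), 288)
(28, np.float64(-7.7), np.float64(0.0), 399)
(32, np.float64(-7.3), np.float64(0.7), 248)
(36, np.float64(-5.6), np.float64(2.2), 10)
(40, np.float64(-1.5), np.float64(1.2), 138)
(44, np.float64(-1.7), np.float64(1.1), 183)
(48, np.float64(-3.9), np.float64(1.1), 525)
(52, np.float64(-2.9), np.float64(1.3), 24)
(60, np.float64(8.8), np.float64(1.2), 38)
(64, np.float64(10.0), np.float64(1.3), 39)
```

Request:
send_rows:
  rows:
    - [[0,0.001,0],[0,0,0],0.0]
    - [[0,0.003,0],[0,0,0],0.0]

```text
time: 11.65
position: [540.8, -155.8, 145.6]
tcp_rot: [-80.6, 88.9, -13.5]
wrist_force: [4.3, -2.6, 15.0]
opening: 0.272
```

Request:
send_rows:
  rows:
    - [[0,-0.002,0],[0,0,0],0.0]
    - [[0,-0.004,0],[0,0,0],0.0]

```text
time: 11.9
position: [540.6, -156.4, 143.7]
tcp_rot: [-78.8, 89.4, -11.7]
wrist_force: [-0.7, 0.9, 7.7]
opening: 0.276
```

Request:
send_rows:
  rows:
    - [[-0.002,0.001,0],[0,0,0],0.0]
    - [[-0.002,0.001,0],[0,0,0],0.0]
    - [[-0.002,0.001,0],[0,0,0],0.0]

```text
time: 12.28
position: [536.8, -155.9, 141.5]
tcp_rot: [-107.2, 89.9, -40.2]
wrist_force: [1.0, -2.6, 4.7]
opening: 0.266
```

```bash
python3 - <<'E'
from h import *
s=arm.sense();print(s['position'],rot(s['tcp_rot']).round(4),s['wrist_force'],s['wrist_torque'])
E
```

```text
[ 536.78789131 -155.94478234  141.52917164] [[ 1.300e-03 -9.206e-01  3.905e-01]
 [-1.100e-03  3.905e-01  9.206e-01]
 [-1.000e+00 -1.600e-03 -5.000e-04]] [ 0.9889871  -2.61193051  4.69117367] [-0.32049496 -0.43118904  0.17866362]
```

The sideways sway broke the friction: the roller slid down and the force dropped to 5 N. Now I'll re-centre while going on down.

Request:
send_rows:
  rows:
    - [[0.0005,-0.0015,0],[0,0,0],0.0]
    - [[0.001,-0.003,0.0005],[0,0,0],0.0]
    - [[0.002,-0.004,0.0005],[0,0,0],0.0]
    - [[0.003,-0.004,0.0005],[0,0,0],0.0]

```text
time: 12.78
position: [540.0, -157.8, 138.9]
tcp_rot: [-169.9, 89.9, -102.9]
wrist_force: [-1.2, -5.0, 8.7]
opening: 0.272
```

```bash
python3 - <<'E'
from held import *
s=arm.sense();print(s['position'],rot(s['tcp_rot']).round(4),s['wrist_force'],s['wrist_torque'])
shot('wrist','w6');held('w6',s)
E
```

```text
[ 539.99770295 -157.78091513  138.90768236] [[-5.000e-04 -9.204e-01  3.909e-01]
 [-2.100e-03  3.909e-01  9.204e-01]
 [-1.000e+00 -4.000e-04 -2.100e-03]] [-1.22310987 -4.96638153  8.6695036 ] [-1.0365857   0.2568254   0.12227057]
n 12368 z range [-74.4  50.9]
(-64, np.float64(-0.3), np.float64(0.4), 291)
(-60, np.float64(2.8), np.float64(0.1), 228)
(-56, np.float64(1.9), np.float64(0.1), 452)
(-52, np.float64(3.1), np.float64(1.1), 325)
(-48, np.float64(5.9), np.float64(1.3), 271)
(-44, np.float64(5.6), np.float64(0.0), 468)
(-40, np.float64(4.9), np.float64(0.0), 416)
(-36, np.float64(-1.1), np.float64(0.7), 526)
(-32, np.float64(-2.6), np.float64(0.3), 530)
(-28, np.float64(-2.6), np.float64(0.1), 437)
(-24, np.float64(-3.5), np.float64(0.2), 474)
(-20, np.float64(-3.6), np.float64(0.1), 442)
(-16, np.float64(-4.6), np.float64(0.1), 454)
(-12, np.float64(-17.8), np.float64(-0.0), 597)
(-8, np.float64(-15.0), np.float64(0.9), 474)
(-4, np.float64(-14.5), np.float64(1.0), 452)
(0, np.float64(-16.3), np.float64(1.0), 437)
(4, np.float64(-13.7), np.float64(1.0), 451)
(8, np.float64(-14.6), np.float64(1.0), 448)
(12, np.float64(-8.8), np.float64(1.0), 424)
(16, np.float64(-8.8), np.float64(0.7), 343)
(20, np.float64(-9.7), np.float64(0.7), 430)
(24, np.float64(-9.9), np.float64(0.5), 347)
(28, np.float64(-10.6), np.float64(-0.0), 426)
(32, np.float64(-10.5), np.float64(0.6), 253)
(36, np.float64(-5.9), np.float64(-3.6), 26)
(40, np.float64(-6.2), np.float64(0.9), 205)
(44, np.float64(-6.9), np.float64(1.0), 225)
(48, np.float64(-7.8), np.float64(1.0), 359)
(52, np.float64(-3.8), np.float64(1.0), 106)
```

The far (-y) end has snapped home, but the +y end is still on its nose. The roller turned about 8° in the grip. I'll re-grip nearer the high end and press that end, with a sway.

Request:
send_rows:
  rows:
    - [[-0.001,0,0],[0,0,0],0.045]
    - [[-0.001,0,0],[0,0,0],0.045]
    - [[-0.001,0,0],[0,0,0],0.045]
    - [[-0.001,0,0.006],[0,0,0],0.045]
    - [[-0.001,0,0.014],[0,0,0],0.045]
    - [[-0.001,0,0.02],[0,0,0],0.045]
    - [[-0.001,0,0.02],[0,0,0],0.045]

```text
time: 13.7
position: [548.2, -137.6, 139.0]
tcp_rot: [-67.5, 90.0, -0.5]
wrist_force: [-0.1, 0.3, 0.3]
opening: 0.522
```

```bash
python3 - <<'E'
from held import *
s=arm.sense();print(s['position'],rot(s['tcp_rot']).round(4),s['wrist_force'],s['wrist_torque'],s['opening'])
shot('wrist','w7');held('w7',s)
E
```

```text
[ 548.19629376 -137.60938596  139.01128364] [[ 1.000e-04 -9.205e-01  3.907e-01]
 [-0.000e+00  3.907e-01  9.205e-01]
 [-1.000e+00 -1.000e-04  0.000e+00]] [-0.07162535  0.31130095  0.33112681] [ 0.01771387 -0.0385261  -0.04179506] 0.5215776235671796
n 12690 z range [-74.5  50.7]
(-64, np.float64(6.2), np.float64(0.1), 516)
(-60, np.float64(-0.4), np.float64(0.2), 495)
(-56, np.float64(-1.6), np.float64(0.0), 539)
(-52, np.float64(-1.7), np.float64(0.0), 515)
(-48, np.float64(-3.0), np.float64(-0.2), 529)
(-44, np.float64(-3.1), np.float64(0.1), 515)
(-40, np.float64(-4.2), np.float64(0.0), 515)
(-36, np.float64(-4.4), np.float64(-0.0), 504)
(-32, np.float64(-5.2), np.float64(0.0), 503)
(-28, np.float64(-5.7), np.float64(0.3), 481)
(-24, np.float64(-6.4), np.float64(0.2), 478)
(-20, np.float64(-7.2), np.float64(0.2), 488)
(-16, np.float64(-8.0), np.float64(0.1), 477)
(-12, np.float64(-9.2), np.float64(0.1), 523)
(-8, np.float64(-9.1), np.float64(0.2), 410)
(-4, np.float64(-10.1), np.float64(0.3), 501)
(0, np.float64(-10.4), np.float64(0.4), 417)
(4, np.float64(-11.3), np.float64(0.3), 474)
(8, np.float64(-11.4), np.float64(0.3), 286)
(12, np.float64(-7.2), np.float64(1.7), 103)
(16, np.float64(-7.4), np.float64(1.7), 243)
(20, np.float64(-8.0), np.float64(2.0), 268)
(24, np.float64(-11.2), np.float64(0.5), 498)
(28, np.float64(-9.8), np.float64(1.8), 138)
(32, np.float64(-7.3), np.float64(-2.7), 63)
(36, np.float64(-3.7), np.float64(-0.6), 89)
(40, np.float64(2.9), np.float64(-0.6), 49)
(44, np.float64(-0.7), np.float64(-1.1), 662)
(48, np.float64(-4.3), np.float64(-1.0), 407)
(52, np.float64(-5.5), np.float64(-0.5), 126)
```

View pics/w7.png

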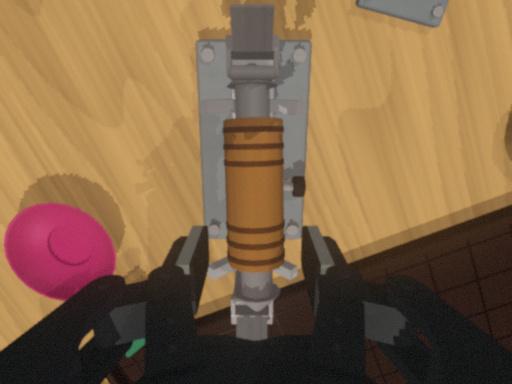

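The far end is in its clip and the near end is high, as computed. The pads are now at the high end of the barrel. Closing and pressing with a sway.

Request:
send_rows:
  rows:
    - [[0,0,0],[0,0,0],0.0]
    - [[0,0,0],[0,0,0],0.0]
    - [[0,0,0],[0,0,0],0.0]
    - [[0,0,0],[0,0,0],0.0]
    - [[0.001,0.001,0],[0,0,0],0.0]
    - [[0.002,0.001,0],[0,0,0],0.0]

```text
time: 14.5
position: [548.1, -138.2, 138.6]
tcp_rot: [-87.5, 89.8, -20.5]
wrist_force: [-0.8, 1.3, 8.7]
opening: 0.292
```

Request:
send_rows:
  rows:
    - [[0.001,-0.002,0],[0,0,0],0.0]
    - [[0.002,-0.003,0],[0,0,0],0.0]

```text
time: 14.75
position: [549.1, -138.7, 136.8]
tcp_rot: [95.5, 89.9, 162.4]
wrist_force: [-4.9, 4.9, 12.9]
opening: 0.29
```

Request:
send_rows:
  rows:
    - [[0.001,0.002,0],[0,0,0],0.0]
    - [[0.001,0.004,0],[0,0,0],0.0]

```text
time: 15.0
position: [547.9, -137.9, 135.6]
tcp_rot: [-84.9, 89.7, -17.8]
wrist_force: [3.5, -1.6, 4.7]
opening: 0.287
```

Request:
send_rows:
  rows:
    - [[0.001,-0.002,0],[0,0,0],0.0]
    - [[0.002,-0.003,0],[0,0,0],0.0]

```text
time: 15.25
position: [550.2, -138.7, 133.1]
tcp_rot: [-81.4, 89.8, -14.4]
wrist_force: [2.8, -0.6, 3.2]
opening: 0.289
```

Request:
send_rows:
  rows:
    - [[0.001,0.001,0],[0,0,0],0.0]
    - [[0.002,0.003,0],[0,0,0],0.0]

```text
time: 15.5
position: [548.1, -137.6, 130.8]
tcp_rot: [-81.2, 89.7, -14.2]
wrist_force: [5.1, -0.8, 3.8]
opening: 0.288
```

```bash
python3 - <<'E'
from held import *
s=arm.sense();print(s['position'],rot(s['tcp_rot']).round(4),s['wrist_force'],s['wrist_torque'],s['opening'])
shot('wrist','w8');held('w8',s)
E
```

```text
[ 548.08375049 -137.64222539  130.79104535] [[ 4.800e-03 -9.209e-01  3.898e-01]
 [-1.200e-03  3.898e-01  9.209e-01]
 [-1.000e+00 -4.900e-03  7.000e-04]] [ 5.13034682 -0.75801955  3.82444318] [-0.7230603  -1.55294282  0.32809227] 0.2877329693199458
n 13383 z range [-74.4  47.3]
(-64, np.float64(-1.5), np.float64(0.1), 562)
(-60, np.float64(-7.1), np.float64(-0.0), 616)
(-56, np.float64(-8.1), np.float64(0.2), 597)
(-52, np.float64(-8.0), np.float64(-0.1), 551)
(-48, np.float64(-8.5), np.float64(-0.1), 567)
(-44, np.float64(-8.1), np.float64(0.2), 510)
(-40, np.float64(-8.8), np.float64(0.1), 532)
(-36, np.float64(-8.4), np.float64(0.1), 503)
(-32, np.float64(-8.4), np.float64(0.3), 495)
(-28, np.float64(-8.7), np.float64(0.0), 495)
(-24, np.float64(-8.7), np.float64(0.1), 473)
(-20, np.float64(-8.8), np.float64(0.0), 460)
(-16, np.float64(-9.1), np.float64(0.2), 465)
(-12, np.float64(-15.8), np.float64(-0.2), 560)
(-8, np.float64(-13.3), np.float64(0.5), 429)
(-4, np.float64(-10.4), np.float64(0.6), 476)
(0, np.float64(-11.4), np.float64(0.3), 402)
(4, np.float64(-10.8), np.float64(0.4), 453)
(8, np.float64(-13.4), np.float64(0.4), 359)
(12, np.float64(-17.0), np.float64(-2.6), 33)
(16, np.float64(-4.4), np.float64(-1.1), 214)
(20, np.float64(-4.3), np.float64(0.2), 340)
(24, np.float64(-6.7), np.float64(0.2), 546)
(28, np.float64(-6.6), np.float64(1.1), 112)
(32, np.float64(-5.6), np.float64(-0.8), 320)
(36, np.float64(-6.1), np.float64(-0.7), 249)
(40, np.float64(-5.4), np.float64(-0.8), 52)
(44, np.float64(-8.6), np.float64(-1.0), 893)
(48, np.float64(-10.0), np.float64(-0.8), 177)
```

The roller is almost level, with the +y end about 2 mm high, but it sits about 4-5 mm toward -y against the notch plate. I'll draw it back to the centre and lower the last bit.

Request:
send_rows:
  rows:
    - [[0,-0.001,0.001],[0,0,0],0.0]
    - [[0.0005,-0.0015,0.002],[0,0,0],0.0]
    - [[0.001,-0.0015,0.003],[0,0,0],0.0]
    - [[0.001,-0.0015,0.004],[0,0,0],0.0]
    - [[0.001,-0.0015,0.004],[0,0,0],0.0]

```text
time: 16.18
position: [548.9, -136.3, 130.0]
tcp_rot: [-163.3, 89.8, -96.3]
wrist_force: [2.5, -7.2, 7.3]
opening: 0.286
```

```bash
python3 - <<'E'
from held import *
s=arm.sense();print(s['position'],rot(s['tcp_rot']).round(4),s['wrist_force'],s['wrist_torque'],s['opening'])
shot('wrist','w9');held('w9',s)
E
```

```text
[ 548.94415089 -136.29025508  129.97929943] [[-3.000e-04 -9.202e-01  3.914e-01]
 [-3.000e-03  3.914e-01  9.202e-01]
 [-1.000e+00 -9.000e-04 -2.900e-03]] [ 2.49074037 -7.16214121  7.31803438] [-2.61011314 -0.5274112   0.16920392] 0.28601972899630945
n 13456 z range [-74.4  46. ]
(-64, np.float64(-2.3), np.float64(0.1), 546)
(-60, np.float64(-7.8), np.float64(0.1), 584)
(-56, np.float64(-8.7), np.float64(0.2), 609)
(-52, np.float64(-8.5), np.float64(0.1), 540)
(-48, np.float64(-9.0), np.float64(-0.0), 574)
(-44, np.float64(-8.5), np.float64(0.1), 515)
(-40, np.float64(-9.2), np.float64(0.0), 533)
(-36, np.float64(-8.6), np.float64(0.1), 509)
(-32, np.float64(-8.8), np.float64(0.3), 494)
(-28, np.float64(-8.9), np.float64(0.0), 490)
(-24, np.float64(-9.0), np.float64(-0.0), 475)
(-20, np.float64(-8.9), np.float64(-0.0), 462)
(-16, np.float64(-9.1), np.float64(0.2), 453)
(-12, np.float64(-15.6), np.float64(-0.2), 569)
(-8, np.float64(-13.5), np.float64(0.5), 409)
(-4, np.float64(-10.2), np.float64(0.5), 479)
(0, np.float64(-10.4), np.float64(0.5), 388)
(4, np.float64(-11.0), np.float64(0.4), 462)
(8, np.float64(-13.8), np.float64(0.4), 338)
(12, np.float64(-15.6), np.float64(-1.0), 45)
(16, np.float64(-4.2), np.float64(0.4), 239)
(20, np.float64(-4.2), np.float64(0.2), 328)
(24, np.float64(-6.6), np.float64(1.1), 534)
(28, np.float64(-6.4), np.float64(0.8), 86)
(32, np.float64(-7.0), np.float64(-0.5), 454)
(36, np.float64(-6.8), np.float64(-0.5), 135)
(40, np.float64(-8.5), np.float64(-0.5), 221)
(44, np.float64(-10.7), np.float64(-0.6), 850)
(48, np.float64(-11.0), np.float64(-0.6), 71)
```

Request:
send_rows:
  rows:
    - [[0,0,0],[0,0,0],0.045]
    - [[0,0,0],[0,0,0],0.06]
    - [[0,0,0],[0,0,0],0.06]
    - [[0,0,0],[0,0,0],0.06]
    - [[-0.01,0,0],[0,0,0],0.06]
    - [[-0.03,0,0],[0,0,0],0.06]
    - [[-0.06,0,0],[0,0,0],0.06]
    - [[-0.09,0,0],[0,0,0],0.06]
    - [[-0.11,0,-0.03],[0,0,0],0.06]
    - [[-0.12,0,-0.05],[0,0,0],0.06]
    - [[-0.12,0,-0.05],[0,0,0],0.06]

```text
time: 17.6
position: [529.1, -181.4, 249.8]
tcp_rot: [-64.5, 89.9, 2.3]
wrist_force: [0.9, 0.2, -0.3]
opening: 0.698
```

```bash
python3 - <<'E'
from h import *
s=arm.sense();print(s['time'],s['position'],s['wrist_force'],s['opening'])
p,d=shot('wrist','w10');P=np.load('pics/w10.npz')['P']
y=np.array([np.cos(np.radians(66.8)),np.sin(np.radians(66.8))]);x=np.array([y[1],-y[0]])
L=np.stack([(P[...,:2]-[541,-157])@x,(P[...,:2]-[541,-157])@y,P[...,2]],-1)
hsv=cv2.cvtColor(p,cv2.COLOR_RGB2HSV)
m=(abs(L[...,0])<60)&(abs(L[...,1])<100)
br=m&(hsv[...,1]>90)&(L[...,2]>120)&(L[...,2]<160);q=L[br]
print('barrel',cv2.minAreaRect(q[:,:2].astype(np.float32)),np.percentile(q[:,1],[.5,99.5]))
b=m&(L[...,2]>7)&(L[...,2]<16)&(hsv[...,1]<70);q=L[b];print('base',len(q),cv2.minAreaRect(q[:,:2].astype(np.float32)))
for nm,c in(('|x|10-20',(abs(L[...,0])>9)&(abs(L[...,0])<20)),('mid |x|<4',abs(L[...,0])<4)):
    print(nm,[(yy,float(np.percentile(q[:,2],70).round(1)),len(q)) for yy in range(-84,86,2) for q in [L[c&(abs(L[...,1]-yy)<1)&(L[...,2]>70)&(L[...,2]<160)]] if len(q)>3])
a=cv2.imread('pics/w10.png');cv2.imwrite('pics/w10b.png',cv2.resize(a,(800,600)))
E
```

```text
17.6 [ 529.05416333 -181.42627756  249.83119465] [ 0.88401112  0.24051989 -0.29075193] 0.697786094704689
barrel ((0.0935525894165039, 8.836296081542969), (91.83915710449219, 31.196746826171875), 86.11944580078125) [-36.42827678  33.47192984]
base 5476 ((-0.35904693603515625, -1.2990646362304688), (88.81320190429688, 166.8998565673828), 0.017837030813097954)
|x|10-20 [(-76, 90.1, 5), (-74, 91.0, 9), (-72, 127.4, 44), (-70, 121.1, 32), (-68, 135.2, 27), (-66, 135.4, 20), (-64, 135.4, 24), (-62, 135.5, 15), (-60, 135.3, 15), (-58, 135.9, 18), (-56, 135.7, 9), (-54, 109.1, 6), (-52, 129.4, 15), (-46, 127.5, 93), (-44, 129.1, 69), (-42, 128.9, 75), (-40, 129.7, 27), (-36, 130.9, 62), (-34, 132.9, 22), (-32, 132.7, 45), (-30, 133.8, 27), (-28, 133.3, 27), (-26, 133.9, 26), (-24, 133.6, 34), (-22, 134.1, 20), (-20, 133.3, 25), (-18, 133.3, 33), (-16, 134.2, 23), (-14, 133.3, 19), (-12, 133.2, 24), (-10, 133.6, 26), (-8, 133.3, 24), (-6, 132.7, 25), (-4, 133.4, 22), (-2, 133.3, 25), (0, 133.6, 24), (2, 133.3, 22), (4, 132.8, 24), (6, 132.9, 23), (8, 133.0, 23), (10, 132.1, 25), (12, 133.4, 2
[... 1069 characters left out ...]
138.2, 20), (-8, 137.8, 18), (-6, 137.7, 25), (-4, 138.3, 16), (-2, 138.4, 25), (0, 138.3, 18), (2, 137.8, 16), (4, 137.7, 22), (6, 138.2, 19), (8, 137.7, 18), (10, 138.1, 20), (12, 138.2, 25), (14, 138.8, 18), (16, 138.1, 16), (18, 138.4, 18), (20, 138.6, 23), (22, 138.7, 15), (24, 137.8, 20), (26, 138.0, 18), (28, 138.5, 23), (30, 138.4, 15), (32, 137.8, 16), (34, 137.3, 7), (36, 132.7, 4), (38, 132.1, 16), (40, 131.9, 19), (42, 132.0, 16), (44, 132.0, 19), (46, 131.9, 20), (48, 134.1, 28), (50, 134.6, 14), (52, 133.7, 14), (54, 135.3, 37), (56, 136.6, 17), (64, 135.4, 77), (66, 139.6, 28), (68, 141.3, 30), (70, 143.2, 26), (72, 144.7, 27), (74, 146.4, 27), (76, 148.1, 25), (78, 148.1, 9)]
```

View pics/w10b.png

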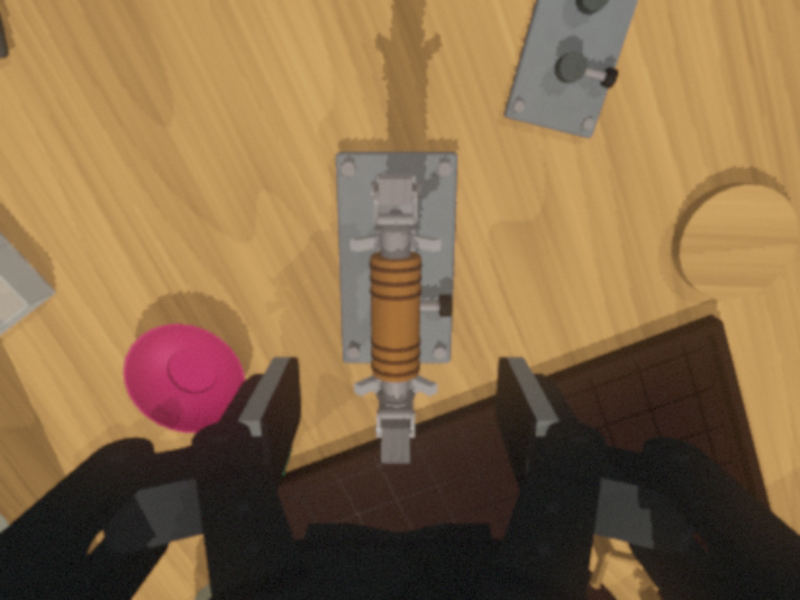

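Barrel top reads 138.2 mm along its whole length, so the axis is level at 124.2. The notch plates (-46…-40 and 38…44) and the barrel (-36.4…33.5) agree within about 1 mm. Both noses are closed over the cones, and the gripper is clear. Handing in.

```bash
python3 -c "
from rig import order
print(order.close_job())"
```

```text
the job is handed in; nothing more can be done
None
```

The longer roller is seated in the grey stand and the job is handed in, after about 18 s of the 48 s allowed; no verdict was reported.

**What I did:** I lifted it off its rest, felt for the stand (first contact put the seat near z = 124 mm), and pressed it in.

**What went wrong on the way:**
- **Excess force:** Friction at the clips took the wrist reading to 20 N, or about 22 N with the roller's weight. That is above the expected 12–16 N and at the stated 20 N limit for the stand, but below the 40 N fail limit. I freed it with a small sideways sway.
- **Uneven seating:** The -y end then snapped in first, and the roller tilted about 8° in the grip. I gripped it again near the high end and pressed that end down, with at most 13 N on the wrist. I then drew it back toward the centre and let go.

**Last checks, from the wrist camera:**
- **Seating:** The roller is level, with its axis at z ≈ 124.2 mm and both noses closed over the cones.
- **Centring:** It is centred within about 1 mm and in line with the stand.
- **Clearance:** The gripper was open, more than 80 mm above the stand, and reading about zero force.
- **Other objects:** The shorter roller, the block and the dish were never approached. I did not measure their positions again at the end.

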